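# Racking the stain-removal bottles by thickness

## Robot

A 6-joint arm with a two-finger parallel gripper is mounted at the origin on a cart in front of the work surface, level with it; the furniture and walls round the work are solid. World frame = base frame: x ahead of the robot, y to its left, z up, the work surface at z = 0. Lengths are in m, angles in rad, forces in N, time in s.
With the tool pointing down it reaches from about 0.375 to 0.9 m from the base axis. Payload 3.1 kg.
Tool frame: the origin (TCP) lies between the finger pads; the fingertips stand 8 mm ahead of it and the grasp point (between the pads) lies 11 mm behind it; z points along the fingers, y is the line along which they close (so a half turn about z gives the same grasp; the last joint's range is limited). The gripper opens to 87 mm and grips with 3 to 60 N. Pads are 19 mm wide; open, the fingers measure 117 mm over their backs; the gripper's body (75 mm by 190 mm) begins 51 mm behind the grasp point.
Start: joints at [1.121, 0.527, 1.433, -0, 1.181, -0.178], TCP at [0.168, 0.602, 0.231] pointing down, gripper open.
Joint ranges: [-3.08, 3.08], [-0.75, 2.2], [0.22, 2.44], [-1.43, 4.57], [0, 2.65], [-2.85, 2.85]. Speed limits (rad/s): [2.79, 2.79, 3.14, 3.14, 3.14, 3.14].

## Interface

Orientations are given as a unit quaternion [x, y, z, w].
In Python, from rig import robot, vision, job gives the robot as it stands.
- The arm moves only by the shell command python3 -m handwheel 'ROWS' [OPENING] [FORCE]. ROWS is JSON, a list of rows, each a list of 4 numbers: the shift along the tool's x, y, z as a fraction of full scale, then the turn about the tool's z as a fraction of full scale. A call has 1 to 20 rows; each row is the pose to reach, as a shift and turn from the pose commanded when the call began, along the tool's axes at that moment, turning the shorter way round; what a row does not reach only later rows make up. Full scale, the value 1, is 300 mm for a shift and 2 pi rad for a turn. A row lasts 1/12 s, in which the tool goes at most 41.7 mm and 7.16 degrees, less where a joint would pass 70% of its speed; a pose out of reach is approached as far as the arm can. A call with a number of a shift or a turn outside -1 to 1 is refused whole. A call with a gripper value outside its range is refused whole. OPENING is the opening in per cent of the stroke, from 0 (shut) to 100 (fully open), set as the call begins (- or left out, the last holds). The fingers move at their own pace and stop on an object; FORCE is the grip in N (left out, the last holds). Time passes only in rows, so rows that repeat a pose let the fingers close. It gives the time, the measured TCP pose, the force, the opening and the grip force at its end, in the units of the state.
- robot.get_obs(): the state, without advancing time (a new reading comes with each control period).
- vision.camera(name): name is "scene" or "top"; returns a dict with "frame" (400x640x3 uint8, red, green, blue), "K" (3x3 intrinsics, pixels), "cam_to_world" (4x4, takes a point from camera to world coordinates). Camera axes: x right, y down, z forward; pixel columns grow to the right and rows downward; lengths in m; the calibration is good to about 2 mm. A picture is of the moment at which its call begins. There is no depth.
- job.hand_in(): hands the job in; it is judged then, once.
Trained networks look in the newest picture that a camera, given by its name, has taken for a name from the list of things; names that differ only in an ending like _2 or _b are one class to them, and where a whole thing is asked for, a point or a joint stands for the part that bears it (a point fixed in the world has none). Each returns a list of dicts, best first, with "conf" (0 to 1); they miss things now and then, are a little off and sometimes report something else, mostly with a low value. They report only what shows in the picture. A call takes as long as a camera call. They do not tell look-alikes from the thing itself.
- vision.look_for(camera, label): "point" ([row, column] in pixels, amid what is visible of it).
- vision.outline_of(camera, label): "mask" (400x640 bool, what is visible of it) and "point" ([row, column] in pixels, amid what is visible of it).
The state is a dict: "time": time; "q": joint angles; "joint_velocities": joint speeds; "joint_torque": joint torques, N m; "position": TCP position; "tool_rot": TCP orientation; "ft_force": force on the tool from outside, world axes, zero at the start; "moment": the same for the moment, N m; "grip_width": finger opening in m; "grip_force": force on a finger pad.
Only numpy, scipy, OpenCV 4.12 (cv2) and the standard library are available. Lean on these libraries where they do the work, as an engineer would, in place of code of your own. Each camera call takes 0.05 s, during which the arm holds its last target. There are 200 camera calls.

## Task

Put the four stain-removal containers away in the bottle rack, lined up from the thinnest to the thickest: each upright in the one cup that fits it, the thinnest in the narrowest cup, the thickest in the widest, all standing fully down on the cup floors. Do not tip any of them over on the way.

Things in the scene. Friction and masses are not known exactly. Their poses are not given: they have to be found in the camera images.
- vial: small plain white vial with a white ribbed screw cap, standing upright; 40 mm high, body 18.4 mm in diameter up to 28 mm, cap 16.6 mm in diameter above; the thinnest of the four; 14 to 28 g. Origin at the centre of its underside, z up.
- stick: stain-remover stick: pale round stick with a long dark green cap, standing upright; 99 mm high, 28 to 29 mm in diameter, 50 to 100 g; the second thinnest. Origin at the centre of its underside, z up.
- tablets: white tablet bottle with a white ribbed screw cap and a pale label, standing upright; 78 mm high, 37 mm in diameter (cap 36 mm), 55 to 115 g; the second thickest. Origin at the centre of its underside, z up.
- jar: squat white jar with a grey screw cap and a paper band round it, standing upright; 85 mm high, body 54 mm in diameter up to 55 mm, narrowing above to the cap (48 mm in diameter, the top 16 mm), 125 to 255 g; the thickest. Origin at the centre of its underside, z up.
- rack: the bottle rack, fixed on the worktop: light wooden board 250 x 92 mm, top at 10 mm, with four white cups in a row along its x axis, widening towards +x; it may lie turned any way round. Origin on the worktop midway between the outer cups; board x = -117..+133, y = -46..+46 mm. Beware of the wall cabinets: their lower rail hangs 557 mm above the worktop from 0.61 m ahead of the robot on.
- cup_1: the narrowest cup (for the thinnest container), at x = -87 mm on the rack. Bore 26 mm in diameter, its mouth flared to 36 mm over the top 7 mm; 13 mm deep. Origin at the centre of its inner floor, which lies 12 mm above the worktop; z up, x along the rack. The wall is 2 mm thick.
- cup_2: the second narrowest cup, at x = -41 mm on the rack. Bore 35 mm in diameter, flared to 45 mm over the top 7 mm; 16 mm deep. Origin at the centre of its inner floor, 12 mm above the worktop; z up, x along the rack.
- cup_3: the second widest cup, at x = +16 mm on the rack. Bore 46 mm in diameter, flared to 56 mm over the top 7 mm; 16 mm deep. Origin at the centre of its inner floor, 12 mm above the worktop; z up, x along the rack.
- cup_4: the widest cup (for the thickest container), at x = +87 mm on the rack. Bore 64 mm in diameter, flared to 74 mm over the top 7 mm; 16 mm deep. Origin at the centre of its inner floor, 12 mm above the worktop; z up, x along the rack.
Not all that is in view belongs to the job. What is shaped like the tablets but pink is not meant.

How it is judged:
At the end, for the whole second after the job is handed in: The vial stands in cup_1, the stick in cup_2, the tablet bottle in cup_3 and the jar in cup_4: each with the centre of its underside within 8 mm of the middle of its cup and within 3 mm of the cup's floor, upright within 0.1 rad, released and at rest (horizontal distance between vial and cup_1 below 0.008 m and z of vial in the frame of cup_1 between -0.003 and 0.003 m and angle between each of vial, stick, tablets, jar's own z axis and vertical below 0.1 rad and linear speed of each of vial, stick, tablets, jar below 0.02 m/s and contact force between each of vial, stick, tablets, jar and the fingers below 0.1 N and horizontal distance between stick and cup_2 below 0.008 m and z of stick in the frame of cup_2 between -0.003 and 0.003 m and horizontal distance between tablets and cup_3 below 0.008 m and z of tablets in the frame of cup_3 between -0.003 and 0.003 m and horizontal distance between jar and cup_4 below 0.008 m and z of jar in the frame of cup_4 between -0.003 and 0.003 m); the robot touches nothing.
It fails at once if one of the four containers is tipped over (more than 45 degrees) (angle between any of vial, stick, tablets, jar's own z axis and vertical above 0.8 rad).
It also fails if it takes over 106 s, if anything falls off the work surface, if the arm or the gripper's body presses on something with over 40 N, if the wrist force passes 120 N, or if a joint passes its speed limit or range.

## Working session

There is one attempt and no reset: what is moved stays moved. The work goes in short steps, Python scripts to look and compute and a shell command to move; the robot and the scene stay as the last step left them, time stands still between calls to the robot, and variables do not carry over. Pictures are saved under pics/ and viewed, at most 14 in all, crops included, and the job is handed in when it is done.

```bash
ls; mkdir -p pics; python3 - <<'E'
from rig import robot, vision, job
import cv2,numpy as np
for c in ("scene","top"):
    d=vision.camera(c); cv2.imwrite(f"pics/{c}0.png",d["frame"][:,:,::-1])
    print(c,d["K"].round(1).tolist(),d["cam_to_world"].round(4).tolist())
    for l in ("vial","stick","tablets","jar","rack","cup_1"):
        print(l,[(np.round(r["point"]).tolist(),round(r["conf"],2)) for r in vision.look_for(c,l)])
o=robot.get_obs();print(o["time"],o["position"],o["tool_rot"],o["grip_width"])
E
```

```text
pics
scene [[488.3, 0.0, 319.8], [0.0, 488.3, 199.2], [0.0, 0.0, 1.0]] [[0.6113, -0.3962, 0.6851, -0.355], [-0.7911, -0.2807, 0.5436, -0.6853], [-0.0231, -0.8742, -0.4849, 0.66], [0.0, 0.0, 0.0, 1.0]]
vial [([252.0, 407.0], 0.42)]
stick [([255.0, 458.0], 0.63)]
tablets [([194.0, 246.0], 0.82), ([183.0, 230.0], 0.74), ([180.0, 263.0], 0.55)]
jar [([171.0, 204.0], 0.65)]
rack [([224.0, 333.0], 0.72)]
cup_1 [([233.0, 332.0], 0.97), ([203.0, 325.0], 0.69), ([208.0, 331.0], 0.65), ([193.0, 326.0], 0.41)]
top [[464.4, 0.0, 317.2], [0.0, 464.4, 203.3], [0.0, 0.0, 1.0]] [[0.0249, -0.989, 0.1455, 0.3324], [-0.9997, -0.0246, 0.0035, -0.0007], [0.0001, -0.1455, -0.9894, 1.396], [0.0, 0.0, 0.0, 1.0]]
vial [([230.0, 350.0], 0.32)]
stick [([218.0, 452.0], 0.6)]
tablets [([237.0, 256.0], 0.68), ([225.0, 226.0], 0.54), ([212.0, 253.0], 0.45)]
jar [([227.0, 185.0], 0.81), ([215.0, 331.0], 0.72)]
rack [([214.0, 332.0], 0.96)]
cup_1 [([215.0, 332.0], 0.84), ([231.0, 352.0], 0.82), ([224.0, 227.0], 0.72), ([201.0, 319.0], 0.53), ([190.0, 308.0], 0.49)]
0.7 [0.16774951 0.60207469 0.23058056] [1.35486747e-01 9.90779158e-01 3.78496944e-05 7.30947394e-07] 0.0872445840947635
```

```bash
python3 - <<'E'
import cv2
a=cv2.imread("pics/scene0.png")[120:320,150:510]; cv2.imwrite("pics/sc.png",cv2.resize(a,None,fx=2.2,fy=2.2,interpolation=3))
a=cv2.imread("pics/top0.png")[150:290,150:490]; cv2.imwrite("pics/tc.png",cv2.resize(a,None,fx=2.3,fy=2.3,interpolation=3))
E
```

```text
(no output)
```

View pics/sc.png

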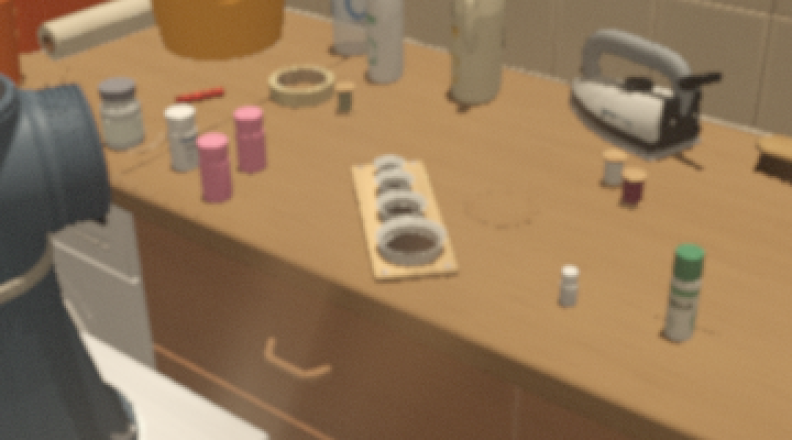

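View pics/tc.png

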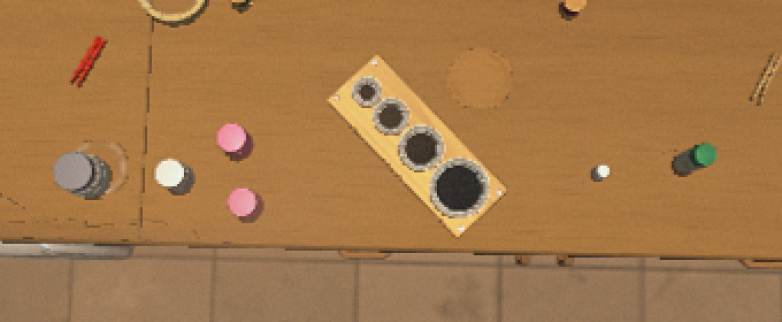

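View pics/scene0.png

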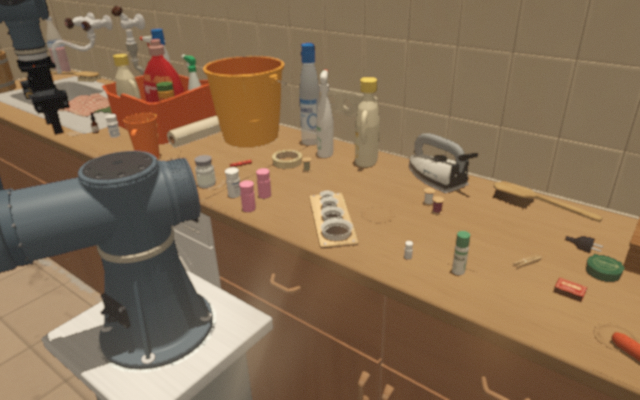

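The only white tablet bottle is at scene (183,230) / top (225,226). The two at scene (194,246) and (180,263), top (237,256) and (212,253), are pink, so they are not meant. The vial is the plain white one at scene (252,407) / top ~(225,411); the small ones at scene (196,429) and (205,437) have cork lids. The top network's vial hit (230,350) is really a cup. The stick is at scene (255,458) / top (218,452), and the jar at scene (171,204) / top (227,185).

```bash
cat > fit.py <<'E'
import numpy as np,cv2
from scipy.optimize import minimize
from rig import robot, vision
prof={"vial":[(0,9.2),(28,9.2),(28,8.3),(40,8.3)],"stick":[(0,14.3),(99,14.2)],"tablets":[(0,18.5),(78,18)],"jar":[(0,27),(55,27),(69,24),(85,24)]}
t=np.linspace(0,2*np.pi,40)
def proj(d,P):
    M=np.linalg.inv(d["cam_to_world"]); p=(M[:3,:3]@P.T+M[:3,3:]).T@d["K"].T
    return p[:,:2]/p[:,2:]
def sil(d,P,S=8):
    m=np.zeros((400*1,640),np.uint8)
    h=cv2.convexHull(proj(d,P).astype(np.float32))
    cv2.fillConvexPoly(m,np.round(h*256).astype(np.int32),255,cv2.LINE_AA,8); return m/255.
def cyl(n,x,y,z0=0):
    return np.concatenate([np.c_[x+r/1e3*np.cos(t),y+r/1e3*np.sin(t),0*t+z0+z/1e3] for z,r in prof[n]])
def ground(d,px,z):
    R=d["cam_to_world"]; v=R[:3,:3]@np.linalg.inv(d["K"])@np.r_[px[1],px[0],1]; o=R[:3,3]
    return (o+v*(z-o[2])/v[2])[:2]
def iou(m,s): return np.minimum(m,s).sum()/np.maximum(m,s).sum()
def near(cam,lab,px):
    c=[r for r in vision.outline_of(cam,lab) if np.hypot(*(np.array(r["point"])-px))<12]
    return c[0]["mask"].astype(float) if c else None
def locate(n,d,mask,z=.04,z0=0):
    px=np.argwhere(mask>0).mean(0); x0=ground(d,px,z)
    r=minimize(lambda p:-iou(mask,sil(d,cyl(n,*p,z0))),x0,method="Nelder-Mead",options=dict(initial_simplex=x0+np.array([[0,0],[.01,0],[0,.01]]),xatol=1e-4,fatol=1e-5))
    return r.x,-r.fun
E
python3 - <<'E'
from fit import *
D={c:vision.camera(c) for c in("scene","top")}
loc={"vial":((252,407),(225,411)),"stick":((255,458),(218,452)),"tablets":((183,230),(225,226)),"jar":((171,204),(227,185))}
for n,pp in loc.items():
    for c,px in zip(D,pp):
        m=near(c,n,px)
        if m is None: print(n,c,"none",ground(D[c],px,.03).round(4)); continue
        x,f=locate(n,D[c],m); print(n,c,x.round(4),round(f,2),int(m.sum()))
def rackpts(x,y,a,kind):
    R=np.array([[np.cos(a),-np.sin(a)],[np.sin(a),np.cos(a)]])
    P=np.array([(-117,-46,10),(133,-46,10),(133,46,10),(-117,46,10),(-117,-46,0),(133,-46,0),(133,46,0),(-117,46,0)],float)
    L=[P]
    for cx,r,h in((-87,20,25),(-41,24.5,28),(16,30,28),(87,39,28)):
        L.append(np.c_[cx+r*np.cos(t),r*np.sin(t),0*t+h])
    out=[]
    for P in L:
        P=P/1e3; out.append(np.c_[P[:,:2]@R.T+[x,y],P[:,2]])
    return out
def rsil(d,p): return np.max([sil(d,P) for P in rackpts(*p,0)],0)
M={c:near(c,"rack",px) for c,px in(("scene",(224,333)),("top",(214,332)))}
for cs in(["top"],["scene"],["top","scene"]):
  best=None
  d=D["top"]; x0=ground(d,(214,332),.01)
  for a in np.radians([-140,-130,-120]):   # widening towards near-right
    s=np.r_[x0,a]; r=minimize(lambda p:-sum(iou(M[c],rsil(D[c],p)) for c in cs),s,method="Nelder-Mead",options=dict(initial_simplex=s+np.vstack([np.zeros(3),np.diag([.02,.02,.2])]),xatol=1e-4,fatol=1e-5))
    if best is None or r.fun<best.fun: best=r
  p=best.x; print(cs,p[:2].round(4),np.degrees(p[2]).round(2),best.fun/len(cs))
  print([(p[:2]+k*np.array([np.cos(p[2]),np.sin(p[2])])).round(4).tolist() for k in(-.087,-.041,.016,.087)])
v=D["top"]["frame"].copy()
for P in rackpts(*p,0): 
  for u in proj(D["top"],P): cv2.circle(v,tuple(int(q) for q in np.round(u)),0,(0,255,0),-1)
w=D["scene"]["frame"].copy()
for P in rackpts(*p,0): 
  for u in proj(D["scene"],P): cv2.circle(w,tuple(int(q) for q in np.round(u)),0,(0,255,0),-1)
im=np.hstack([cv2.resize(v[150:270,270:390],None,fx=3.3,fy=3.3,interpolation=0),cv2.resize(w[160:280,270:390],None,fx=3.3,fy=3.3,interpolation=0)])
cv2.imwrite("pics/rackfit.png",im[:,:,::-1])
# enlarged crops of the tablets & vial
c=np.hstack([cv2.resize(D["scene"]["frame"][150:230,180:280],(400,320),interpolation=3),cv2.resize(D["scene"]["frame"][180:260,380:480],(400,320),interpolation=3)]); cv2.imwrite("pics/conf.png",c[:,:,::-1])
np.save("rack.npy",p)
E
```

```text
vial scene none [ 0.4561 -0.2837]
vial top [ 0.477  -0.2735] 0.39 24
stick scene [ 0.4985 -0.3875] 0.88 618
stick top [ 0.494  -0.3873] 0.68 144
tablets scene [0.4576 0.2735] 0.82 362
tablets top [0.4571 0.2688] 0.82 185
jar scene [0.4535 0.3879] 0.86 558
jar top [0.4565 0.3878] 0.9 401
['top'] [ 0.5147 -0.0325] -134.22 -0.9421963879876666
[[0.5754, 0.0299], [0.5433, -0.0031], [0.5036, -0.044], [0.4541, -0.0948]]
['scene'] [ 0.5177 -0.0273] -136.16 -0.8986395619255659
[[0.5805, 0.033], [0.5473, 0.0011], [0.5062, -0.0384], [0.455, -0.0876]]
['top', 'scene'] [ 0.5156 -0.0313] -135.32 -0.914840295212672
[[0.5775, 0.0299], [0.5447, -0.0025], [0.5042, -0.0425], [0.4537, -0.0925]]
```

View pics/rackfit.png

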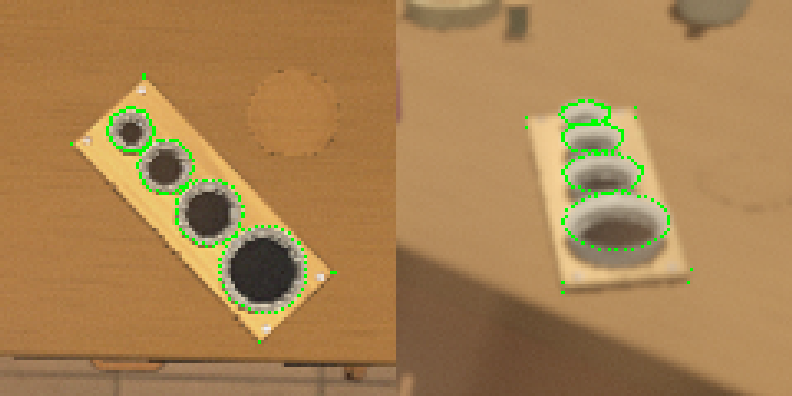

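View pics/conf.png

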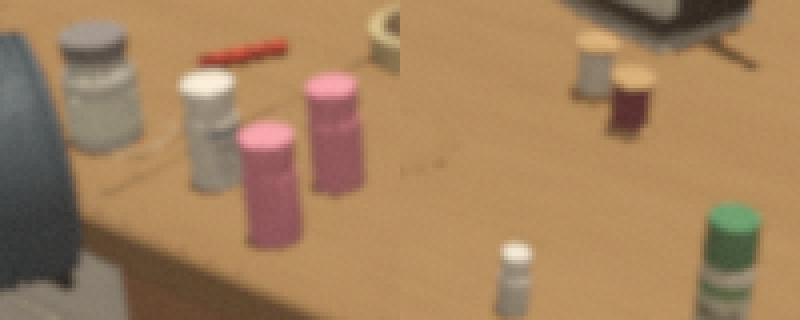

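The rack overlay fits in both views. The crop confirms the white tablet bottle behind the near pink one, the grey-capped jar to its left and the plain white vial beside the green-capped stick. Next I'll work out the vial and the first move.

```bash
cat > go.py <<'E'
import sys,numpy as np
from scipy.spatial.transform import Rotation as R
from rig import robot
o=robot.get_obs(); r=R.from_quat(o["tool_rot"]); y=r.as_matrix()[:,1]; cur=np.degrees(np.arctan2(y[1],y[0]))
for a in sys.argv[1:]:
    x=np.array([float(v) for v in a.split(",")]); turn=((cur+45+180)%360-180)/360
    print(a,(r.inv().apply(x-o["position"])/.3).round(4),"turn",round(turn,4))
print("t",o["time"],"p",o["position"].round(4),"yaw",cur.round(2),"tilt",np.degrees(np.arccos(-r.as_matrix()[2,2])).round(2),"w",o["grip_width"],"F",o["grip_force"],o["ft_force"].round(1))
E
python3 - <<'E'
from fit import *
for c,px in(("scene",(252,407)),("top",(225,411))):
    d=vision.camera(c); f=d["frame"].astype(int); m=np.zeros((400,640)); y,x=px
    sub=f[y-16:y+17,x-14:x+15]; w=(sub.max(2)-sub.min(2)<45)&(sub.mean(2)>110 if c=="scene" else sub.mean(2)>100)
    n,l,s,_=cv2.connectedComponentsWithStats(w.astype(np.uint8)); k=1+np.argmax(s[1:,4]); m[y-16:y+17,x-14:x+15]=l==k
    print(c,m.sum(),np.argwhere(m>0).mean(0),locate("vial",d,m,.02))
    g=f[:,:,1]-f[:,:,0]
E
python3 go.py 0.455,0.388,0.231 0.455,0.388,0.15 0.455,0.388,0.031
```

```text
scene 107.0 [249.98130841 408.12149533] (array([ 0.48047165, -0.27253546]), np.float64(0.5987360382699525))
top 27.0 [224.         411.44444444] (array([ 0.47969052, -0.27771633]), np.float64(0.4378099961846623))
0.455,0.388,0.231 [-1.1139 -0.4302 -0.0016] turn 0.3317
0.455,0.388,0.15 [-1.1139 -0.4302  0.2684] turn 0.3317
0.455,0.388,0.031 [-1.1139 -0.4302  0.6651] turn 0.3317
t 1.4 p [0.1677 0.602  0.2305] yaw 74.43 tilt 0.0 w 0.08727319681445839 F 0.0 [-0.9  0.5 -0.3]
```

```bash
python3 -m handwheel '[[-0.12,-0.05,0,0.02],[-0.24,-0.1,0,0.04],[-0.36,-0.15,0,0.06],[-0.48,-0.2,0,0.08],[-0.6,-0.24,0,0.1],[-0.7,-0.28,0,0.12],[-0.8,-0.32,0,0.14],[-0.9,-0.35,0,0.16],[-0.95,-0.38,0,0.18],[-0.95,-0.38,0,0.2],[-0.95,-0.38,0,0.22],[-0.95,-0.38,0,0.24],[-0.95,-0.38,0,0.26],[-0.95,-0.38,0,0.28],[-0.95,-0.38,0,0.3],[-0.95,-0.38,0,0.3317],[-0.95,-0.38,0,0.3317],[-0.95,-0.38,0,0.3317]]' 100 20; python3 go.py 0.455,0.388,0.11 0.455,0.388,0.031
```

```text
time: 2.9
position: [0.4117, 0.4157, 0.2306]
tool_rot: [0.924, 0.382, 0.0, -0.0]
ft_force: [0.6, 0.2, -0.1]
grip_width: 0.087
grip_force: 0.0
0.455,0.388,0.11 [0.0367 0.1673 0.402 ] turn -0.0002
0.455,0.388,0.031 [0.0367 0.1673 0.6654] turn -0.0002
t 2.9 p [0.4117 0.4157 0.2306] yaw -45.07 tilt 0.01 w 0.08697014775589 F 0.0 [ 0.6  0.2 -0.1]
```

```bash
python3 -m handwheel '[[0.037,0.08,0,0],[0.037,0.167,0.08,0],[0.037,0.167,0.16,0],[0.037,0.167,0.24,0],[0.037,0.167,0.32,0],[0.037,0.167,0.38,0],[0.037,0.167,0.42,0],[0.037,0.167,0.46,0],[0.037,0.167,0.5,0],[0.037,0.167,0.54,0],[0.037,0.167,0.58,0],[0.037,0.167,0.62,0],[0.037,0.167,0.65,0],[0.037,0.167,0.665,0],[0.037,0.167,0.665,0]]' 100 20; python3 -m handwheel '[[0,0,0,0],[0,0,0,0],[0,0,0,0],[0,0,0,0],[0,0,0,0],[0,0,0,0],[0,0,0,0],[0,0,0,0],[0,0,0,0],[0,0,0,0]]' 45 20; python3 go.py 0.4537,-0.0925,0.18
```

```text
time: 4.15
position: [0.4543, 0.3878, 0.0298]
tool_rot: [0.924, 0.383, -0.001, 0.0]
ft_force: [0.1, 0.2, -0.1]
grip_width: 0.087
grip_force: 0.0
time: 4.98
position: [0.4553, 0.3882, 0.0314]
tool_rot: [0.924, 0.383, 0.0, 0.0]
ft_force: [0.6, -1.3, 3.7]
grip_width: 0.0532
grip_force: 20.0
0.4537,-0.0925,0.18 [-1.1369  1.129  -0.4956] turn 0.0001
t 4.9833 p [0.4553 0.3882 0.0314] yaw -44.98 tilt 0.04 w 0.053173236039302525 F 19.999551579239778 [ 0.6 -1.3  3.7]
```

```bash
python3 -m handwheel '[[0,0,-0.04,0],[0,0,-0.11,0],[0,0,-0.19,0],[0,0,-0.27,0],[0,0,-0.35,0],[0,0,-0.42,0],[0,0,-0.47,0],[-0.03,0.03,-0.5,0],[-0.08,0.08,-0.5,0],[-0.14,0.14,-0.5,0],[-0.21,0.21,-0.5,0],[-0.28,0.28,-0.5,0],[-0.35,0.35,-0.5,0],[-0.42,0.42,-0.5,0],[-0.49,0.49,-0.5,0],[-0.56,0.56,-0.5,0],[-0.63,0.63,-0.5,0],[-0.69,0.69,-0.5,0],[-0.73,0.73,-0.5,0],[-0.75,0.75,-0.5,0]]'; python3 -m handwheel '[[-0.03,0.03,0,0],[-0.08,0.08,0,0],[-0.14,0.14,0,0],[-0.2,0.2,0,0],[-0.26,0.26,0,0],[-0.32,0.32,0,0],[-0.36,0.355,0,0],[-0.387,0.379,0,0],[-0.387,0.379,0,0],[-0.387,0.379,0,0]]'; python3 go.py 0.4537,-0.0925,0.08 0.4537,-0.0925,0.044
```

```text
time: 6.65
position: [0.4539, 0.0675, 0.1808]
tool_rot: [0.924, 0.382, -0.001, -0.0]
ft_force: [0.1, 0.5, -2.1]
grip_width: 0.053
grip_force: 20.0
time: 7.48
position: [0.4528, -0.0921, 0.1809]
tool_rot: [0.924, 0.382, -0.0, -0.001]
ft_force: [-0.2, 1.0, -1.1]
grip_width: 0.0533
grip_force: 20.0
0.4537,-0.0925,0.08 [0.0012 0.0034 0.3363] turn -0.0001
0.4537,-0.0925,0.044 [0.0012 0.0035 0.4563] turn -0.0001
t 7.4833 p [ 0.4528 -0.0921  0.1809] yaw -45.05 tilt 0.08 w 0.053300903811740054 F 19.999863969278522 [-0.2  1.  -1.1]
```

```bash
python3 -m handwheel '[[0.001,0.003,0.05,0],[0.001,0.003,0.12,0],[0.001,0.003,0.19,0],[0.001,0.003,0.25,0],[0.001,0.003,0.3,0],[0.001,0.003,0.34,0],[0.001,0.003,0.37,0],[0.001,0.003,0.39,0],[0.001,0.003,0.41,0],[0.001,0.003,0.425,0],[0.001,0.003,0.44,0],[0.001,0.003,0.45,0],[0.001,0.003,0.454,0],[0.001,0.003,0.454,0]]'; python3 go.py; python3 -m handwheel '[[0,0,0,0],[0,0,0,0],[0,0,0,0],[0,0,0,0],[0,0,0,0],[0,0,0,0]]' 90; python3 go.py 0.457,0.27,0.2
```

```text
time: 8.65
position: [0.4542, -0.093, 0.0448]
tool_rot: [0.924, 0.383, -0.0, -0.0]
ft_force: [0.0, -0.9, -1.5]
grip_width: 0.0532
grip_force: 20.0
t 8.65 p [ 0.4542 -0.093   0.0448] yaw -44.99 tilt 0.0 w 0.053216026488412886 F 19.99986710899975 [ 0.  -0.9 -1.5]
time: 9.15
position: [0.4543, -0.093, 0.045]
tool_rot: [0.924, 0.383, 0.0, 0.0]
ft_force: [0.4, 1.1, -0.5]
grip_width: 0.0772
grip_force: 0.0
0.457,0.27,0.2 [ 0.8622 -0.849  -0.5169] turn 0.0
t 9.15 p [ 0.4543 -0.093   0.045 ] yaw -44.99 tilt 0.02 w 0.07724882508777511 F 0.0 [ 0.4  1.1 -0.5]
```

```bash
python3 -m handwheel '[[0,0,-0.06,0],[0,0,-0.15,0],[0,0,-0.25,0],[0,0,-0.35,0],[0,0,-0.43,0],[0.05,-0.05,-0.5,0],[0.12,-0.12,-0.517,0],[0.2,-0.2,-0.517,0],[0.28,-0.28,-0.517,0],[0.36,-0.36,-0.517,0],[0.44,-0.43,-0.517,0],[0.52,-0.51,-0.517,0],[0.6,-0.59,-0.517,0],[0.68,-0.67,-0.517,0],[0.76,-0.75,-0.517,0],[0.82,-0.81,-0.517,0],[0.862,-0.849,-0.517,0],[0.862,-0.849,-0.517,0]]' 75; python3 - <<'E'
from fit import *
d=vision.camera("scene"); cv2.imwrite("pics/s2.png",cv2.resize(d["frame"][120:280,170:370],None,fx=3,fy=3,interpolation=3)[:,:,::-1])
m=near("scene","jar",(222,336))
print(None if m is None else locate("jar",d,m,.05,.012))
E
python3 go.py 0.457,0.27,0.034
```

```text
time: 10.65
position: [0.4567, 0.2731, 0.2]
tool_rot: [0.923, 0.385, 0.001, -0.0]
ft_force: [1.0, -0.4, 0.3]
grip_width: 0.0649
grip_force: 0.0
(array([ 0.46183417, -0.08552099]), np.float64(0.8336912849109533))
0.457,0.27,0.034 [0.002  0.0018 0.5523] turn 0.0003
t 10.75 p [0.4563 0.2701 0.1997] yaw -44.88 tilt 0.06 w 0.06547605104005602 F 0.0 [ 0.3 -0.1 -0. ]
```

View pics/s2.png

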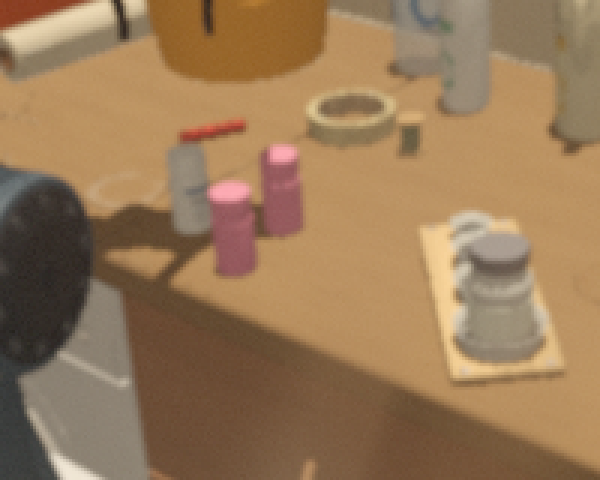

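The jar stands in cup_4, at crop (500,300), and the tablet bottle is untouched at crop (188,190). Going down on the tablets.

```bash
python3 -m handwheel '[[0.002,0.002,0.06,0],[0.002,0.002,0.14,0],[0.002,0.002,0.22,0],[0.002,0.002,0.28,0],[0.002,0.002,0.33,0],[0.002,0.002,0.38,0],[0.002,0.002,0.43,0],[0.002,0.002,0.47,0],[0.002,0.002,0.51,0],[0.002,0.002,0.54,0],[0.002,0.002,0.552,0],[0.002,0.002,0.552,0]]' 75; python3 -m handwheel '[[0,0,0,0],[0,0,0,0],[0,0,0,0],[0,0,0,0],[0,0,0,0],[0,0,0,0],[0,0,0,0],[0,0,0,0],[0,0,0,0],[0,0,0,0]]' 30 15; python3 go.py 0.5042,-0.0425,0.2
```

```text
time: 11.75
position: [0.4574, 0.269, 0.0337]
tool_rot: [0.924, 0.382, -0.001, -0.0]
ft_force: [0.3, -0.5, 0.5]
grip_width: 0.0656
grip_force: 0.0
time: 12.58
position: [0.4579, 0.2701, 0.0347]
tool_rot: [0.924, 0.383, 0.0, -0.0]
ft_force: [-0.0, -0.4, 5.7]
grip_width: 0.0365
grip_force: 15.0
0.5042,-0.0425,0.2 [-0.6277  0.8459 -0.5512] turn 0.0
t 12.5833 p [0.4579 0.2701 0.0347] yaw -44.98 tilt 0.03 w 0.03652884497024564 F 15.000032486859709 [-0.  -0.4  5.7]
```

```bash
python3 -m handwheel '[[0,0,-0.04,0],[0,0,-0.11,0],[0,0,-0.19,0],[0,0,-0.27,0],[0,0,-0.35,0],[0,0,-0.43,0],[0,0,-0.5,0],[-0.02,0.03,-0.54,0],[-0.06,0.09,-0.55,0],[-0.11,0.16,-0.55,0],[-0.17,0.24,-0.55,0],[-0.23,0.32,-0.55,0],[-0.29,0.4,-0.55,0],[-0.35,0.48,-0.55,0],[-0.41,0.56,-0.55,0],[-0.47,0.64,-0.55,0],[-0.53,0.71,-0.55,0],[-0.58,0.78,-0.55,0],[-0.61,0.82,-0.55,0],[-0.627,0.846,-0.55,0]]'; python3 -m handwheel '[[0,0,0,0],[0,0,0,0],[0,0,0,0]]'
python3 - <<'E'
from fit import *
d=vision.camera("scene"); v=d["frame"].copy()
m=near("scene","tablets",proj(d,np.array([[.504,-.0425,.2]]))[0][::-1])
print(None if m is None else locate("tablets",d,m,.2,.166))
cv2.imwrite("pics/s3.png",cv2.resize(v[80:260,250:450],None,fx=3,fy=3,interpolation=3)[:,:,::-1])
E
python3 go.py 0.5042,-0.0425,0.048
```

```text
time: 14.25
position: [0.5038, -0.0451, 0.1985]
tool_rot: [0.924, 0.382, -0.001, -0.0]
ft_force: [-0.4, -0.6, -0.9]
grip_width: 0.0365
grip_force: 15.0
time: 14.5
position: [0.5035, -0.0416, 0.199]
tool_rot: [0.924, 0.383, -0.001, -0.001]
ft_force: [-0.2, 0.8, -1.0]
grip_width: 0.0363
grip_force: 15.0
(array([ 0.50528829, -0.03868234]), np.float64(0.8083037035114584))
0.5042,-0.0425,0.048 [-0.0017  0.0044  0.5039] turn 0.0003
t 14.6 p [ 0.5038 -0.0413  0.1992] yaw -44.9 tilt 0.06 w 0.036654109892952785 F 14.999935815576464 [ 0.2  0.5 -1.6]
```

View pics/s3.png

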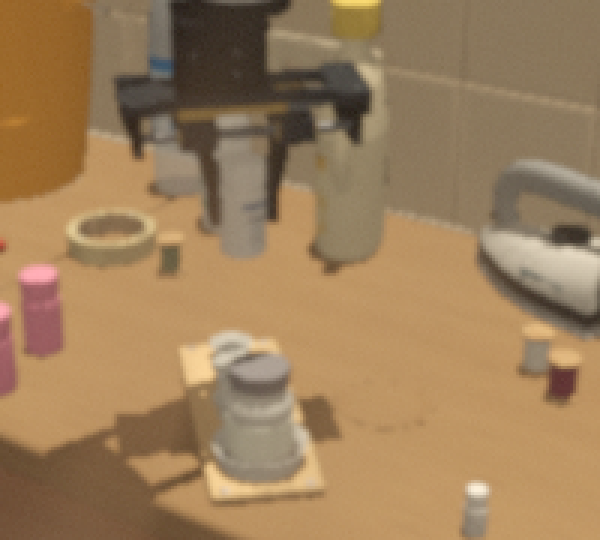

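The tablet bottle hangs upright between the fingers at crop (243,200), above the rack. Lowering it into cup_3.

```bash
python3 -m handwheel '[[-0.002,0.003,0.05,0],[-0.002,0.003,0.13,0],[-0.002,0.003,0.21,0],[-0.002,0.003,0.28,0],[-0.002,0.003,0.34,0],[-0.002,0.003,0.39,0],[-0.002,0.003,0.42,0],[-0.002,0.003,0.44,0],[-0.002,0.003,0.46,0],[-0.002,0.003,0.475,0],[-0.002,0.003,0.488,0],[-0.002,0.003,0.498,0],[-0.002,0.003,0.504,0],[-0.002,0.003,0.504,0]]'; python3 go.py; python3 -m handwheel '[[0,0,0,0],[0,0,0,0],[0,0,0,0],[0,0,0,0],[0,0,0,0],[0,0,0,0]]' 65; python3 go.py 0.504,-0.043,0.2 0.477,-0.275,0.15
```

```text
time: 15.77
position: [0.5045, -0.0436, 0.0481]
tool_rot: [0.924, 0.383, 0.0, 0.0]
ft_force: [-0.2, -0.9, -1.1]
grip_width: 0.0371
grip_force: 15.0
t 15.7667 p [ 0.5045 -0.0436  0.0481] yaw -44.99 tilt 0.0 w 0.03708688399241826 F 14.999915070366114 [-0.2 -0.9 -1.1]
time: 16.27
position: [0.5046, -0.0435, 0.0483]
tool_rot: [0.924, 0.383, 0.0, 0.0]
ft_force: [0.8, -1.3, 0.0]
grip_width: 0.0559
grip_force: 0.0
0.504,-0.043,0.2 [-0.     -0.0025 -0.5057] turn 0.0001
0.477,-0.275,0.15 [-0.6107  0.4804 -0.339 ] turn 0.0001
t 16.2667 p [ 0.5046 -0.0435  0.0483] yaw -44.98 tilt 0.02 w 0.05587903769571003 F 0.0 [ 0.8 -1.3  0. ]
```

```bash
python3 -m handwheel '[[0,-0.001,-0.06,0],[0,-0.001,-0.15,0],[0,-0.001,-0.25,0],[0,-0.001,-0.35,0],[0,-0.001,-0.44,0],[-0.04,0.03,-0.5,0],[-0.11,0.09,-0.5,0],[-0.19,0.15,-0.5,0],[-0.27,0.21,-0.5,0],[-0.35,0.27,-0.5,0],[-0.43,0.34,-0.48,0],[-0.5,0.4,-0.44,0],[-0.56,0.45,-0.4,0],[-0.6,0.477,-0.36,0],[-0.604,0.487,-0.34,0],[-0.604,0.487,-0.34,0],[-0.604,0.487,-0.34,0]]' 65; python3 - <<'E'
from fit import *
d=vision.camera("scene"); v=d["frame"]
cv2.imwrite("pics/s4.png",cv2.resize(v[130:290,280:480],None,fx=4,fy=3.75,interpolation=3)[:,:,::-1])
E
python3 go.py 0.48,-0.275,0.0235
```

```text
time: 17.68
position: [0.4794, -0.2736, 0.1496]
tool_rot: [0.924, 0.383, -0.0, -0.001]
ft_force: [-0.2, -0.6, -0.4]
grip_width: 0.0565
grip_force: 0.0
0.48,-0.275,0.0235 [-0.0032  0.0049  0.4222] turn 0.0002
t 17.7333 p [ 0.4797 -0.2734  0.1502] yaw -44.92 tilt 0.08 w 0.056706041314114886 F 0.0 [-0.1 -0.8  0.7]
```

View pics/s4.png

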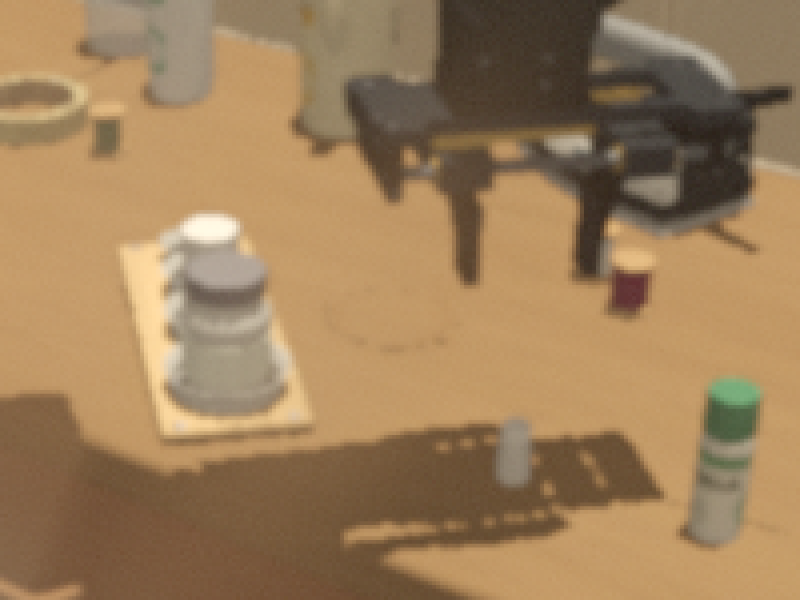

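Tablets and jar stand in the rack. The vial is visible at crop (513,453), spanning 497–532 by 418–489, so I'll hold that against the model.

```bash
python3 - <<'E'
from fit import *
d=vision.camera("scene")
for p in((.48,-.275),(.48,-.271),(.476,-.275)):
    u=(proj(d,cyl("vial",*p))-[280,130])*[4,3.75]; print(p,u.min(0).round(),u.max(0).round())
u=(proj(d,cyl("stick",.497,-.387))-[280,130])*[4,3.75]; print(u.min(0).round(),u.max(0).round(),"seen 686-761, 379-545")
E
```

```text
(0.48, -0.275) [495. 412.] [531. 484.]
(0.48, -0.271) [489. 410.] [525. 481.]
(0.476, -0.275) [492. 415.] [528. 487.]
[682. 370.] [759. 542.] seen 686-761, 379-545
```

```bash
python3 go.py 0.478,-0.276,0.0235; python3 -m handwheel '[[0.002,0.002,0.06,0],[0.002,0.002,0.13,0],[0.002,0.002,0.19,0],[0.002,0.002,0.24,0],[0.002,0.002,0.28,0],[0.002,0.002,0.32,0],[0.002,0.002,0.35,0],[0.002,0.002,0.38,0],[0.002,0.002,0.4,0],[0.002,0.002,0.415,0],[0.002,0.002,0.422,0],[0.002,0.002,0.422,0]]' 65; python3 -m handwheel '[[0,0,0,0],[0,0,0,0],[0,0,0,0],[0,0,0,0],[0,0,0,0],[0,0,0,0],[0,0,0,0],[0,0,0,0],[0,0,0,0],[0,0,0,0],[0,0,0,0],[0,0,0,0]]' 5 8; python3 go.py 0.5775,0.0299,0.19
```

```text
0.478,-0.276,0.0235 [-0.0107  0.0014  0.4234] turn 0.0003
t 17.7833 p [ 0.48   -0.2735  0.1505] yaw -44.89 tilt 0.03 w 0.05638329071059797 F 0.0 [ 0.5 -0.2  0.2]
time: 18.78
position: [0.4806, -0.2749, 0.0234]
tool_rot: [0.924, 0.383, -0.0, -0.0]
ft_force: [-0.4, -0.3, 0.1]
grip_width: 0.0565
grip_force: 0.0
time: 19.78
position: [0.4806, -0.275, 0.0236]
tool_rot: [0.924, 0.383, -0.0, 0.0]
ft_force: [-0.8, 0.7, 0.0]
grip_width: 0.0178
grip_force: 8.0
0.5775,0.0299,0.19 [ 0.9471 -0.4899 -0.5547] turn 0.0
t 19.7833 p [ 0.4806 -0.275   0.0236] yaw -44.98 tilt 0.0 w 0.017753734631386225 F 7.995414733886719 [-0.8  0.7  0. ]
```

```bash
python3 -m handwheel '[[0,0,-0.04,0],[0,0,-0.11,0],[0,0,-0.19,0],[0,0,-0.27,0],[0,0,-0.35,0],[0,0,-0.43,0],[0,0,-0.5,0],[0.03,-0.02,-0.54,0],[0.09,-0.05,-0.55,0],[0.16,-0.08,-0.55,0],[0.24,-0.12,-0.55,0],[0.33,-0.17,-0.55,0],[0.42,-0.22,-0.55,0],[0.51,-0.26,-0.55,0],[0.6,-0.31,-0.55,0],[0.69,-0.36,-0.55,0],[0.78,-0.4,-0.55,0],[0.86,-0.445,-0.55,0],[0.92,-0.476,-0.55,0],[0.947,-0.49,-0.55,0]]'; python3 -m handwheel '[[0,0,0,0],[0,0,0,0],[0,0,0,0]]'
python3 - <<'E'
from fit import *
d=vision.camera("scene"); v=d["frame"]
x=robot.get_obs()["position"]; u=(proj(d,cyl("vial",x[0],x[1],x[2]-.0235))+.5-[280,60])*4; print(u.min(0),u.max(0))
cv2.imwrite("pics/s5.png",cv2.resize(v[60:210,280:480],None,fx=4,fy=4,interpolation=3)[:,:,::-1])
E
python3 go.py 0.5775,0.0299,0.0365
```

```text
time: 21.45
position: [0.5771, 0.0334, 0.1885]
tool_rot: [0.923, 0.384, -0.0, -0.001]
ft_force: [-0.8, -1.0, 0.4]
grip_width: 0.0178
grip_force: 8.0
time: 21.7
position: [0.5769, 0.029, 0.1885]
tool_rot: [0.924, 0.382, -0.0, 0.0]
ft_force: [-0.8, -0.3, -0.1]
grip_width: 0.0181
grip_force: 8.0
[171.35163651 284.97318904] [200.59638664 353.31544086]
0.5775,0.0299,0.0365 [ 0.0043 -0.0014  0.5066] turn -0.0002
t 21.75 p [0.577  0.0288 0.1885] yaw -45.06 tilt 0.04 w 0.01805109706153768 F 7.992917597293854 [ 0.1 -0.5  0.1]
```

View pics/s5.png

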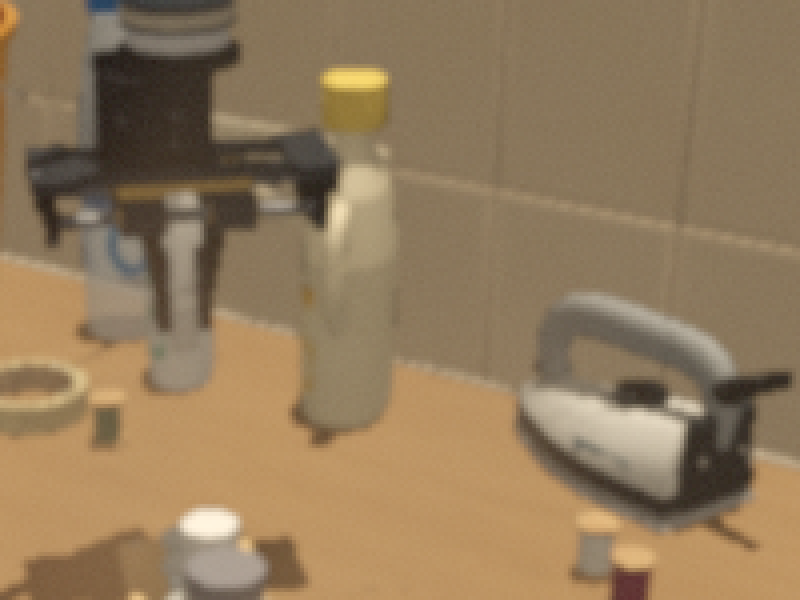

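The view shows the gripper closed on the vial at crop (185,315), mostly lost against the white spray bottle behind. Before lowering I'll check clearance to the bottles behind the rack.

```bash
python3 - <<'E'
from fit import *
d=vision.camera("scene")
for n,(c,r) in dict(yellow=(345,428),yleft=(300,405),yright=(390,415),spray=(180,390),cork=(105,445)).items(): print(n,ground(d,(60+r/4,280+c/4),0).round(3))
dd=vision.camera("top"); f=dd["frame"]
x=robot.get_obs()["position"]; print((proj(dd,np.array([[x[0],x[1],.1]]))[0]-[270,100])*5)
cv2.imwrite("pics/t5.png",cv2.resize(f[100:220,270:400],None,fx=5,fy=5,interpolation=3)[:,:,::-1])
E
```

```text
yellow [0.827 0.063]
yleft [0.843 0.116]
yright [0.868 0.047]
spray [0.811 0.214]
cork [0.695 0.199]
[194.86633307 421.23278112]
```

View pics/t5.png

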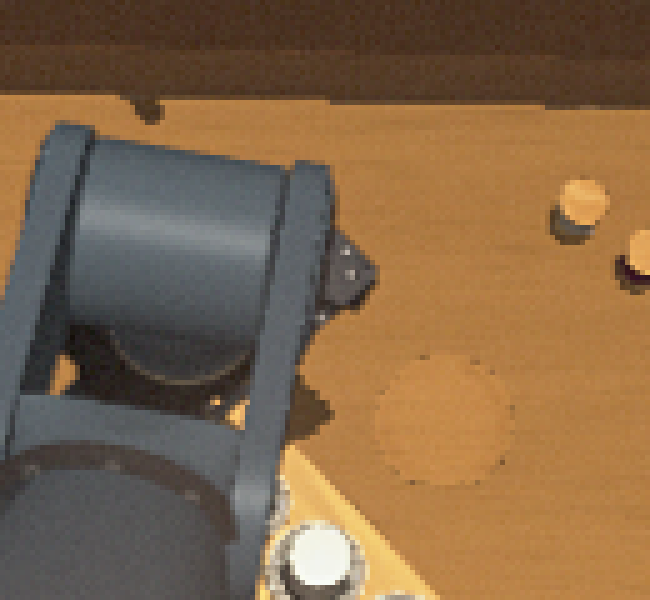

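Bottles are 0.2 m behind the gripper, so the way is clear. Lowering the vial.

```bash
python3 -m handwheel '[[0.008,-0.001,0.05,0],[0.008,-0.001,0.13,0],[0.008,-0.001,0.21,0],[0.008,-0.001,0.29,0],[0.008,-0.001,0.35,0],[0.008,-0.001,0.4,0],[0.008,-0.001,0.43,0],[0.008,-0.001,0.45,0],[0.008,-0.001,0.465,0],[0.008,-0.001,0.478,0],[0.008,-0.001,0.488,0],[0.008,-0.001,0.497,0],[0.008,-0.001,0.505,0],[0.008,-0.001,0.505,0],[0.008,-0.001,0.505,0]]'; python3 go.py
```

```text
time: 23.1
position: [0.579, 0.0319, 0.0372]
tool_rot: [0.924, 0.383, 0.0, 0.0]
ft_force: [0.2, -0.1, -0.4]
grip_width: 0.0179
grip_force: 8.0
t 23.1 p [0.579  0.0319 0.0372] yaw -44.98 tilt 0.02 w 0.01786333214287441 F 7.992922067642212 [ 0.2 -0.1 -0.4]
```

```bash
python3 -m handwheel '[[0,0,0.003,0],[0,0,0.003,0],[0,0,0.003,0]]'; python3 -m handwheel '[[0,0,0,0],[0,0,0,0],[0,0,0,0],[0,0,0,0],[0,0,0,0],[0,0,0,0]]' 45; python3 -m handwheel '[[0,0,-0.05,0],[0,0,-0.13,0],[0,0,-0.22,0],[0,0,-0.32,0],[0,0,-0.42,0],[0,0,-0.5,0],[0,0,-0.53,0],[0,0,-0.53,0]]'; python3 go.py 0.496,-0.3875,0.2
```

```text
time: 23.35
position: [0.579, 0.0318, 0.0363]
tool_rot: [0.924, 0.383, 0.0, 0.0]
ft_force: [-0.4, 0.2, -0.1]
grip_width: 0.0176
grip_force: 8.0
time: 23.85
position: [0.579, 0.0318, 0.0362]
tool_rot: [0.924, 0.383, 0.0, 0.0]
ft_force: [0.5, 0.1, 0.3]
grip_width: 0.0382
grip_force: 0.0
time: 24.52
position: [0.5805, 0.0317, 0.1976]
tool_rot: [0.924, 0.383, 0.002, 0.001]
ft_force: [0.1, -0.6, -0.5]
grip_width: 0.0388
grip_force: 0.0
0.496,-0.3875,0.2 [-1.1875  0.7882 -0.0084] turn 0.0001
t 24.5167 p [0.5805 0.0317 0.1976] yaw -44.98 tilt 0.33 w 0.03882949688848758 F 0.0 [ 0.1 -0.6 -0.5]
```

Now towards the stick, stopping short so the cameras can see the vial in its cup.

```bash
python3 -m handwheel '[[-0.05,0.03,0,0],[-0.13,0.08,0,0],[-0.22,0.14,0,0],[-0.31,0.2,0,0],[-0.4,0.26,0,0],[-0.49,0.32,0,0],[-0.58,0.38,0,0],[-0.67,0.44,0,0],[-0.76,0.5,0,0],[-0.85,0.56,0,0],[-0.91,0.6,0,0],[-0.95,0.63,0,0],[-0.96,0.64,0,0],[-0.96,0.64,0,0]]' 75; python3 - <<'E'
from fit import *
d=vision.camera("scene"); t_=vision.camera("top")
m=near("scene","stick",(255,458)); print(None if m is None else locate("stick",d,m))
m=near("top","stick",(218,452)); print(None if m is None else (m.sum(),locate("stick",t_,m)))
p=np.load("rack.npy"); c=p[:2]-.087*np.array([np.cos(p[2]),np.sin(p[2])])
print("vial seen at top px, expected:",(proj(t_,np.array([[*c,.052]]))[0]+.5-[280,160])*4)
im=np.hstack([cv2.resize(t_["frame"][160:260,280:380],None,fx=4,fy=4,interpolation=3),cv2.resize(d["frame"][160:260,290:390],None,fx=4,fy=4,interpolation=3)]); cv2.imwrite("pics/b6.png",im[:,:,::-1])
E
python3 go.py 0.496,-0.3875,0.044
```

```text
time: 25.68
position: [0.5106, -0.3079, 0.1937]
tool_rot: [0.924, 0.382, -0.0, -0.001]
ft_force: [-0.3, 0.4, -0.2]
grip_width: 0.0651
grip_force: 0.0
(array([ 0.49501205, -0.38958401]), np.float64(0.8591429355773057))
None
vial seen at top px, expected: [117.32396503 110.75544774]
0.496,-0.3875,0.044 [-0.2291  0.1567  0.5026] turn 0.0003
t 25.8833 p [ 0.5113 -0.3058  0.1949] yaw -44.88 tilt 0.08 w 0.06551831671051782 F 0.0 [-0.4 -0.7  0.5]
```

View pics/b6.png

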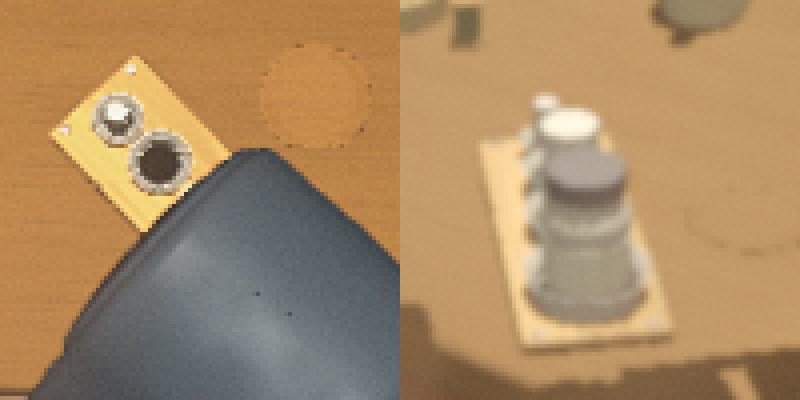

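The vial stands upright in cup_1 at crop (117,112), as expected. Now the stick.

```bash
python3 -m handwheel '[[-0.05,0.035,0,0],[-0.12,0.08,0,0],[-0.19,0.13,0,0],[-0.232,0.156,0.03,0],[-0.232,0.156,0.1,0],[-0.232,0.156,0.17,0],[-0.232,0.156,0.23,0],[-0.232,0.156,0.28,0],[-0.232,0.156,0.33,0],[-0.232,0.156,0.38,0],[-0.232,0.156,0.42,0],[-0.232,0.156,0.46,0],[-0.232,0.156,0.49,0],[-0.232,0.156,0.502,0],[-0.232,0.156,0.502,0]]' 75; python3 -m handwheel '[[0,0,0,0],[0,0,0,0],[0,0,0,0],[0,0,0,0],[0,0,0,0],[0,0,0,0],[0,0,0,0],[0,0,0,0],[0,0,0,0],[0,0,0,0],[0,0,0,0],[0,0,0,0]]' 20 15; python3 go.py 0.545,-0.002,0.21
```

```text
time: 27.13
position: [0.4948, -0.3893, 0.0435]
tool_rot: [0.924, 0.383, -0.0, -0.001]
ft_force: [0.1, -0.2, -0.7]
grip_width: 0.065
grip_force: 0.0
time: 28.13
position: [0.4952, -0.3901, 0.0448]
tool_rot: [0.924, 0.383, 0.0, 0.0]
ft_force: [-0.4, 0.4, 2.6]
grip_width: 0.0282
grip_force: 15.0
0.545,-0.002,0.21 [ 1.0324 -0.7968 -0.551 ] turn 0.0
t 28.1333 p [ 0.4952 -0.3901  0.0448] yaw -44.99 tilt 0.03 w 0.02823122287532715 F 15.000030566006899 [-0.4  0.4  2.6]
```

```bash
python3 -m handwheel '[[0,0,-0.03,0],[0,0,-0.09,0],[0,0,-0.16,0],[0,0,-0.24,0],[0,0,-0.32,0],[0,0,-0.4,0],[0,0,-0.47,0],[0,0,-0.52,0],[0,0,-0.55,0],[0.03,-0.025,-0.55,0],[0.08,-0.065,-0.55,0],[0.14,-0.11,-0.55,0],[0.21,-0.165,-0.55,0],[0.28,-0.22,-0.55,0],[0.35,-0.275,-0.55,0],[0.42,-0.33,-0.55,0],[0.49,-0.38,-0.55,0],[0.54,-0.42,-0.55,0],[0.57,-0.45,-0.55,0],[0.58,-0.46,-0.55,0]]'; python3 -m handwheel '[[0.03,-0.02,0,0],[0.08,-0.06,0,0],[0.14,-0.1,0,0],[0.21,-0.155,0,0],[0.28,-0.21,0,0],[0.35,-0.26,0,0],[0.4,-0.3,0,0],[0.44,-0.33,0,0],[0.45,-0.337,0,0],[0.451,-0.337,0,0],[0.451,-0.337,0,0]]'; python3 go.py 0.545,-0.002,0.058
python3 - <<'E'
from fit import *
d=vision.camera("scene"); x=robot.get_obs()["position"]
c=proj(d,np.array([[*x[:2],x[2]+.01]]))[0][::-1]; m=near("scene","stick",c); print(x,None if m is None else locate("stick",d,m,.2,x[2]-.0445))
E
```

```text
time: 29.8
position: [0.5192, -0.1662, 0.2084]
tool_rot: [0.923, 0.384, -0.001, -0.002]
ft_force: [-0.3, 0.1, -0.6]
grip_width: 0.0283
grip_force: 15.0
time: 30.72
position: [0.5447, -0.0029, 0.2094]
tool_rot: [0.924, 0.383, -0.0, 0.0]
ft_force: [0.2, 0.1, -0.1]
grip_width: 0.0281
grip_force: 15.0
0.545,-0.002,0.058 [ 0.003  -0.0018  0.5046] turn -0.0
t 30.7167 p [ 0.5447 -0.0029  0.2094] yaw -45.0 tilt 0.04 w 0.028099819437922585 F 14.999962504953146 [ 0.2  0.1 -0.1]
[ 0.54471923 -0.00323148  0.20943175] (array([ 5.45098770e-01, -4.71377414e-04]), np.float64(0.8621758595084815))
```

```bash
python3 -m handwheel '[[0.002,-0.001,0.05,0],[0.002,-0.001,0.13,0],[0.002,-0.001,0.21,0],[0.002,-0.001,0.28,0],[0.002,-0.001,0.34,0],[0.002,-0.001,0.39,0],[0.002,-0.001,0.42,0],[0.002,-0.001,0.44,0],[0.002,-0.001,0.46,0],[0.002,-0.001,0.475,0],[0.002,-0.001,0.488,0],[0.002,-0.001,0.498,0],[0.002,-0.001,0.505,0],[0.002,-0.001,0.505,0],[0.002,-0.001,0.505,0]]'; python3 -m handwheel '[[0,0,0.001,0],[0,0,0.001,0]]'; python3 -m handwheel '[[0,0,0,0],[0,0,0,0],[0,0,0,0],[0,0,0,0],[0,0,0,0],[0,0,0,0],[0,0,0,0]]' 65; python3 -m handwheel '[[0,0,-0.05,0],[0,0,-0.13,0],[0,0,-0.22,0],[0,0,-0.32,0],[0,0,-0.42,0],[0,0,-0.5,0],[0,0,-0.53,0],[0,0,-0.53,0]]'; python3 go.py
```

```text
time: 32.07
position: [0.5449, -0.0015, 0.0582]
tool_rot: [0.924, 0.383, 0.0, 0.0]
ft_force: [-0.2, -0.7, -0.5]
grip_width: 0.0282
grip_force: 15.0
time: 32.23
position: [0.545, -0.0015, 0.058]
tool_rot: [0.924, 0.383, 0.0, 0.0]
ft_force: [-1.3, -1.5, -0.2]
grip_width: 0.028
grip_force: 15.0
time: 32.82
position: [0.5448, -0.0015, 0.0578]
tool_rot: [0.924, 0.383, 0.0, 0.0]
ft_force: [-0.6, -1.1, -0.6]
grip_width: 0.0558
grip_force: 0.0
time: 33.48
position: [0.5463, -0.0017, 0.2191]
tool_rot: [0.924, 0.383, 0.002, 0.002]
ft_force: [0.6, 0.8, 0.2]
grip_width: 0.0569
grip_force: 0.0
t 33.4833 p [ 0.5463 -0.0017  0.2191] yaw -44.98 tilt 0.33 w 0.05688315737570115 F 0.0 [0.6 0.8 0.2]
```

Moving aside to the left for a final look.

```bash
python3 -m handwheel '[[0.02,-0.05,0,0],[0.06,-0.12,0,0],[0.12,-0.2,0,0],[0.2,-0.28,0,0],[0.28,-0.36,0,0],[0.36,-0.44,0,0],[0.42,-0.5,0,0],[0.48,-0.57,0,0],[0.53,-0.63,0,0],[0.56,-0.68,0,0],[0.57,-0.7,0,0],[0.57,-0.7,0,0],[0.57,-0.7,0,0]]'; python3 - <<'E'
from fit import *
d=vision.camera("scene"); t_=vision.camera("top")
p=np.load("rack.npy"); v=t_["frame"][160:260,280:380]; w=d["frame"][150:250,290:390]
A=cv2.resize(v,None,fx=4,fy=4,interpolation=3); B=cv2.resize(w,None,fx=4,fy=4,interpolation=3)
for n,k in(("vial",-.087),("stick",-.041),("tablets",.016),("jar",.087)):
    c=p[:2]+k*np.array([np.cos(p[2]),np.sin(p[2])]); P=cyl(n,*c,.012)[-40:]
    for I,D,o in((A,t_,[280,160]),(B,d,[290,150])):
        cv2.polylines(I,[np.round((proj(D,P)+.5-o)*4).astype(np.int32)],True,(255,0,255),1)
cv2.imwrite("pics/b7.png",np.hstack([A,B])[:,:,::-1])
E
```

```text
time: 34.57
position: [0.5164, 0.2673, 0.2153]
tool_rot: [0.924, 0.383, -0.001, 0.0]
ft_force: [0.8, 0.7, 0.2]
grip_width: 0.0568
grip_force: 0.0
```

View pics/b7.png

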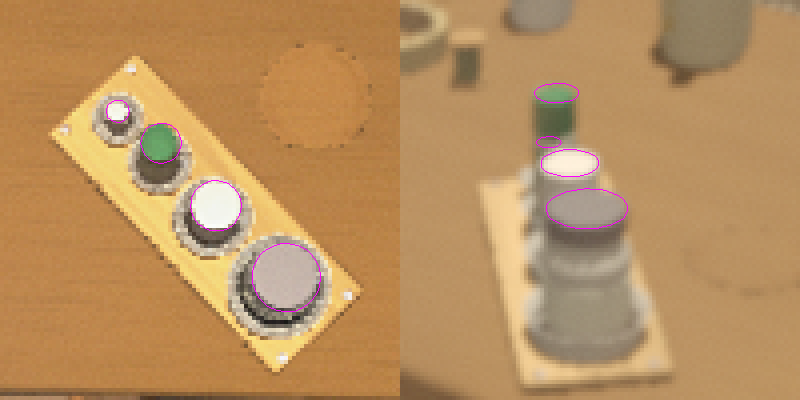

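All four caps coincide with the tops predicted for fully seated containers, in both views (top crop: vial (117,110), stick (161,143), tablets (215,205), jar (286,277)). The gripper is clear, so I'm handing in.

```bash
python3 -m handwheel '[[0,0,0,0],[0,0,0,0],[0,0,0,0]]'; python3 -c "
from rig import job
print(job.hand_in())"
```

```text
time: 34.92
position: [0.5175, 0.2671, 0.2169]
tool_rot: [0.924, 0.382, 0.0, 0.0]
ft_force: [-0.1, -0.2, -0.1]
grip_width: 0.0567
grip_force: 0.0
the job is handed in; nothing more can be done
None
```

The vial, stick, tablet bottle and jar are upright in cups 1 to 4, fully seated as far as both cameras show, and the job was handed in at about 35 s; no verdict came back.

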